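Take the sample vial out of the lidded transport box

ROBOT

A 6-joint arm with a two-finger parallel gripper is mounted at the origin on the work surface. World frame = base frame: x ahead of the robot, y to its left, z up, the work surface at z = 0. Lengths are in m, angles in rad, forces in N, time in s.
With the tool pointing down it reaches from about 0.375 to 0.9 m from the base axis. Payload 3.1 kg.
Tool frame: the origin (TCP) lies on the centre line of the jaws, within the pads' length; the fingertips stand 8 mm ahead of it and the grasp point (between the pads) lies 11 mm behind it (robot.tip_extent is the distance from the TCP to the fingertips, in m); y points along the fingers, z is the direction in which the jaws open and shut, and the axes are right-handed (so a half turn about y gives the same grasp; the last joint's range is limited). The gripper opens to 87 mm and grips with 3 to 60 N. Pads are 19 mm wide; open, the fingers measure 117 mm over their backs; the gripper's body (75 mm by 190 mm) begins 51 mm behind the grasp point.
Start: joints at [-0.178, 0.527, 1.433, -0, 1.181, -0.178], TCP at [0.625, 0, 0.231] pointing down, gripper open.
Joint ranges: [-3.08, 3.08], [-0.75, 2.2], [0.22, 2.44], [-1.43, 4.57], [0, 2.65], [-2.85, 2.85]. Speed limits (rad/s): [2.79, 2.79, 3.14, 3.14, 3.14, 3.14].

INTERFACE

Orientations are given as a unit quaternion [x, y, z, w].
In Python, from rig import robot gives the robot as it stands.
- The arm moves only by the shell command python3 -m crank 'ROWS' [FORCE]. ROWS is JSON, a list that holds one entry, the list of rows, each a list of 7 numbers: the turn, a rotation vector about the tool's x, y, z in degrees, then the shift along the tool's x, y, z in m, then the opening in per cent of the stroke, from 0 (shut) to 100 (fully open). In form: [[[ax, ay, az, dx, dy, dz, gripper], ...]]. A call has exactly 5 rows; each row shifts and turns the commanded pose from where the row before left it, along the tool's axes as they then stand; what a row does not reach is not made up. A row lasts 1/8 s, in which the tool goes at most 62.5 mm and 10.7 degrees, less where a joint would pass 70% of its speed; a pose out of reach is approached as far as the arm can. A call with a gripper value outside its range is refused whole. The fingers move at their own pace and stop on an object; FORCE is the grip in N (left out, the last holds). Time passes only in rows, so rows that do not move let the fingers close, or fill a call up. It gives the time, the measured TCP pose, the force and the opening at its end, in the units of the state.
- robot.get_obs(): the state, without advancing time (a new reading comes with each control period).
- robot.camera(name): name is "scene" or "side" or "wrist"; returns a dict with "img" (400x640x3 uint8, red, green, blue), "K" (3x3 intrinsics, pixels), "R" (3x3) and "t" (3): a world point X has camera coordinates R X + t; the wrist camera has in their place "T_tool_cam" (4x4, takes a point from camera to tool coordinates, whose origin is the TCP and whose axes are the tool frame's). Camera axes: x right, y down, z forward; pixel columns grow to the right and rows downward; lengths in m; the calibration is good to about 2 mm. The wrist camera is an equidistant fisheye: a pixel r from the principal point sees the ray r / f radians off the axis. A picture is of the moment at which its call begins: read the wrist's pose just before it. There is no depth.
- robot.hand_in(): hands the job in, once; it reports no verdict.
Trained networks look in a picture, given as the dict that the camera call returned (one of the last four; its "shot" number tells which), for a name from the list of things; names that differ only in an ending like _2 or _b are one class to them, and where a whole thing is asked for, a point or a joint stands for the part that bears it (a point fixed in the world has none). Each returns a list of dicts, best first, with "conf" (0 to 1); they miss things now and then, are a little off and sometimes report something else, mostly with a low value. They report only what shows in the picture. A call takes as long as a camera call. They do not tell look-alikes from the thing itself.
- robot.spot_in(picture, thing): "at" ([row, column] in pixels, amid what is visible of it).
The state is a dict: "time": time; "q": joint angles; "joint_velocities": joint speeds; "joint_torque": joint torques, N m; "position": TCP position; "tool_rot": TCP orientation; "ft_force": force on the tool from outside, world axes, zero at the start; "moment": the same for the moment, N m; "grip_width": finger opening in m.
Only numpy, scipy, OpenCV 4.12 (cv2) and the standard library are available. Lean on these libraries where they do the work, as an engineer would, in place of code of your own. Each camera call takes 0.05 s, during which the arm holds its last target.

TASK

The next sample for the analyser is in the closed grey transport box. Lift the lid off and lay it flat, handle up, squarely in the middle of the black rubber mat; then take the tall slim vial out from among the other things in the box and stand it upright in the round pocket of the aluminium stand. Leave the lid on the mat.

Things in the scene. Friction and masses are not known exactly. Their poses are not given: they have to be found in the camera images.
- lid: Grey lift-off lid, 236 (x) x 186 (y) mm, 0.2-0.4 kg, closed on the box, square with it. Origin: centre of its underside, 79 mm above the bench at the start. Upward from there: a 5 mm step (4 mm play in the box), a 6 mm plate, a black bar handle 70 long (x), 24 wide (y), 36 high, top 47 mm above the origin. Fixed box below: 230 x 180 mm, 84 high, walls and floor 5 thick, same centre and axes.
- vial: Tall slim amber vial, white cap, 28 mm across, 66 high, 30-65 g, upright on the box floor (5 mm above the bench). Origin: centre of its underside, z up. With it, in any order in a row along the box's long direction: squat jar (44 across, 34 high), steel collar (38 across, 24 high); centres 58 mm or more apart, within 20 mm of the long centre line. Most finger room: along the box's short side.
- mat: Flat black rubber mat fixed to the bench, 270 (x) x 220 (y) x 3 mm, empty, on the other side of the stand from the box. Origin: centre of its underside, on the bench, z up. The lid goes here, long side along long side; its origin is then 3 mm above the mat's origin.
- stand: Square aluminium block fixed to the bench, 80 x 80 x 22 mm, with one round pocket in the middle of its top, 51 mm across and 14 mm deep (pocket floor 8 mm above the bench). Origin: centre of its underside, on the bench, z up.
Not all that is in view belongs to the job. What is shaped like the stand but orange or pink is not meant.

How it is judged:
By the outcome, as a careful person would: the job done as asked, in the order asked, and still so for the second after the job is handed in, with the robot touching nothing.
It also fails if it takes over 64 s, if anything falls off the work surface, if the arm or the gripper's body presses on something with over 40 N, if the wrist force passes 120 N, or if a joint passes its speed limit or range.

## Working session

There is one attempt and no reset: what is moved stays moved. The work goes in short steps, Python scripts to look and compute and a shell command to move; the robot and the scene stay as the last step left them, time stands still between calls to the robot, and variables do not carry over. Pictures are saved under pics/ and viewed, and the job is handed in when it is done.

```bash
mkdir -p pics; ls
cat > h.py <<'E'
import numpy as np, cv2
from rig import robot
from scipy.spatial.transform import Rotation as Ro
def save(c,n): cv2.imwrite('pics/'+n+'.png',cv2.cvtColor(c['img'],cv2.COLOR_RGB2BGR))
def ray(c,rc):
    K=np.array(c['K']);R=np.array(c['R']);t=np.array(c['t'])
    d=R.T@np.linalg.solve(K,[rc[1],rc[0],1.]);return -R.T@t,d
def atz(c,rc,z):
    o,d=ray(c,rc);return o+d*(z-o[2])/d[2]
def proj(c,X):
    K=np.array(c['K']);p=K@(np.array(c['R'])@np.array(X)+np.array(c['t']));return p[:2]/p[2]
def wpose(): 
    o=robot.get_obs();T=np.eye(4);T[:3,:3]=Ro.from_quat(o['tool_rot']).as_matrix();T[:3,3]=o['position'];return T
def watz(c,T,rc,z):
    K=np.array(c['K']);u=(rc[1]-K[0,2])/K[0,0];v=(rc[0]-K[1,2])/K[1,1];th=np.hypot(u,v)
    d=np.array([np.sin(th)*u/(th+1e-9),np.sin(th)*v/(th+1e-9),np.cos(th)])
    M=T@np.array(c['T_tool_cam']);d=M[:3,:3]@d;o=M[:3,3];return o+d*(z-o[2])/d[2]
def wproj(c,T,X):
    M=np.linalg.inv(T@np.array(c['T_tool_cam']));p=M[:3,:3]@np.array(X)+M[:3,3]
    r=np.hypot(p[0],p[1]);th=np.arctan2(r,p[2]);K=np.array(c['K'])
    return np.array([K[0,2]+K[0,0]*th*p[0]/r,K[1,2]+K[1,1]*th*p[1]/r])
E
python3 - <<'E'
from h import *
o=robot.get_obs();print(o);print(wpose().round(3))
for n in ['scene','side','wrist']:
    T=wpose();c=robot.camera(n);save(c,n+'0');print(n,c['K'],c.get('t'))
    for th in ['lid','mat','stand','vial']:
        print(th,[(np.round(d['at']).tolist(),round(d['conf'],2)) for d in robot.spot_in(c,th)])
print(robot.get_obs()['time'])
E
```

```text
pics
{'time': 0.0, 'q': array([-1.78508295e-01,  5.28459053e-01,  1.43392537e+00, -6.60503781e-05,
        1.18140195e+00, -1.78500216e-01]), 'joint_velocities': array([ 0.00106104,  0.00030844,  0.00074543, -0.00225983,  0.00011275,
       -0.00024088]), 'joint_torque': array([-5.45745443e-04, -4.40045428e+01, -1.76593530e+01,  6.32597599e-02,
        5.83207863e-02, -1.53719384e-04]), 'position': array([6.24266164e-01, 1.38214653e-04, 2.29568663e-01]), 'tool_rot': array([-0.50046404,  0.50062021, -0.49937065,  0.49954389]), 'ft_force': array([ 0.85662897, -0.26930086,  0.19764817]), 'moment': array([ 0.01038725,  0.0018017 , -0.00699235]), 'grip_width': 0.08656616180911136}
[[ 0.    -0.002  1.     0.624]
 [-1.     0.     0.     0.   ]
 [-0.    -1.    -0.002  0.23 ]
 [ 0.     0.     0.     1.   ]]
scene [[512.19369941   0.         317.79215583]
 [  0.         512.19369941 197.44658489]
 [  0.           0.           1.        ]] [-0.36173489 -0.07624527  1.64806072]
lid [([266.0, 297.0], 0.68)]
mat [([185.0, 378.0], 0.95)]
stand [([258.0, 197.0], 0.95), ([226.0, 337.0], 0.94), ([233.0, 385.0], 0.79), ([147.0, 310.0], 0.74), ([234.0, 246.0], 0.57)]
vial []
side [[448.97006311   0.         319.39627704]
 [  0.         448.97006311 207.99962851]
 [  0.           0.           1.        ]] [0.34792324 0.18157616 1.0340699 ]
lid [([161.0, 330.0], 0.57)]
mat [([273.0, 230.0], 0.73)]
stand [([215.0, 248.0], 0.94), ([214.0, 384.0], 0.67), ([332.0, 324.0], 0.66), ([222.0, 294.0], 0.56)]
vial []
wrist [[309.70691629   0.         317.32958445]
 [  0.         309.70691629 199.20357865]
 [  0.           0.           1.        ]] None
lid [([323.0, 266.0], 0.96)]
mat [([29.0, 218.0], 0.58)]
stand [([176.0, 214.0], 0.94), ([10.0, 56.0], 0.78)]
vial []
0.75
```

View pics/scene0.png

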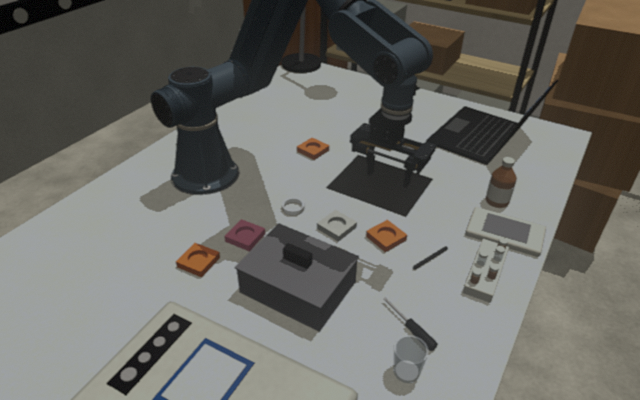

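View pics/side0.png

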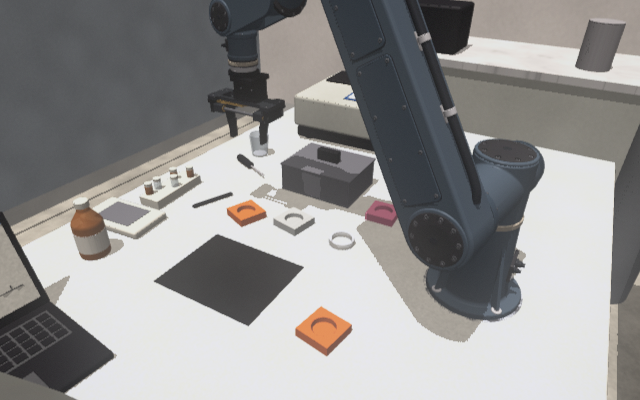

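View pics/wrist0.png

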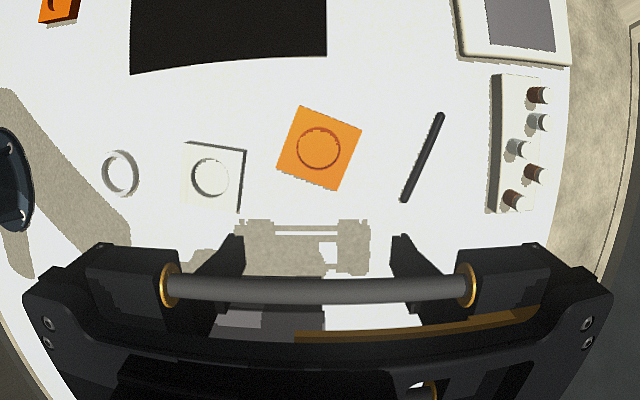

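Five stand-shaped things show in the scene picture: orange (258,197), pink (234,246), orange (233,385), orange (147,310) and aluminium grey (226,337) as row, column. The grey one fits, since only it is bare aluminium. I'll confirm that and pick corners in enlarged crops.

Run:
```python
import cv2
def crop(n,x0,y0,x1,y1,s,o):
    im=cv2.imread(f'pics/{n}.png')[y0:y1,x0:x1];im=cv2.resize(im,None,fx=s,fy=s,interpolation=cv2.INTER_CUBIC)
    for x in range((x0+9)//10*10,x1,10): cv2.putText(im,str(x),((x-x0)*s,8),0,.3,(0,0,255),1);cv2.line(im,((x-x0)*s,10),((x-x0)*s,14),(0,0,255),1)
    for y in range((y0+9)//10*10,y1,10): cv2.putText(im,str(y),(0,(y-y0)*s+3),0,.3,(0,0,255),1);cv2.line(im,(20,(y-y0)*s),(24,(y-y0)*s),(0,0,255),1)
    cv2.imwrite(f'pics/{o}.png',im)
crop('scene0',225,200,365,330,5,'c1')
crop('side0',150,190,320,330,4,'c2')
crop('side0',265,130,385,250,5,'c3')
crop('scene0',320,150,440,245,6,'c4')
```

```text
(no output)
```

View pics/c1.png

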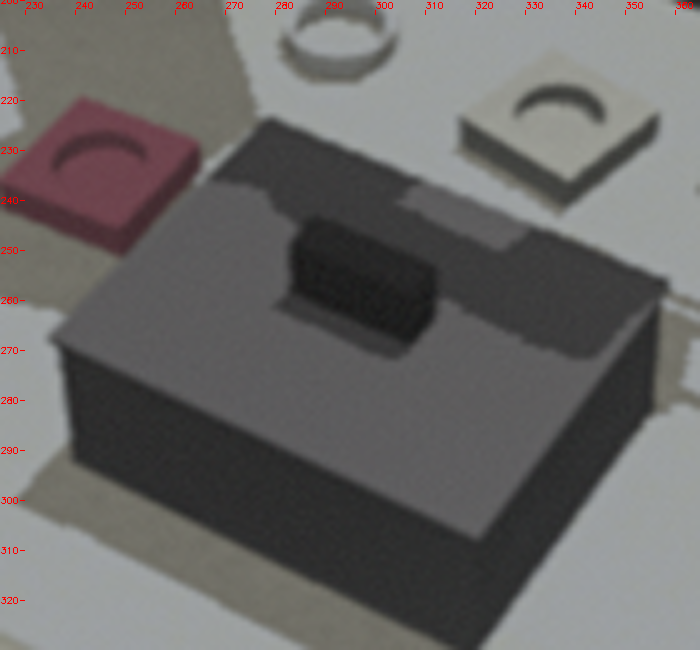

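View pics/c2.png

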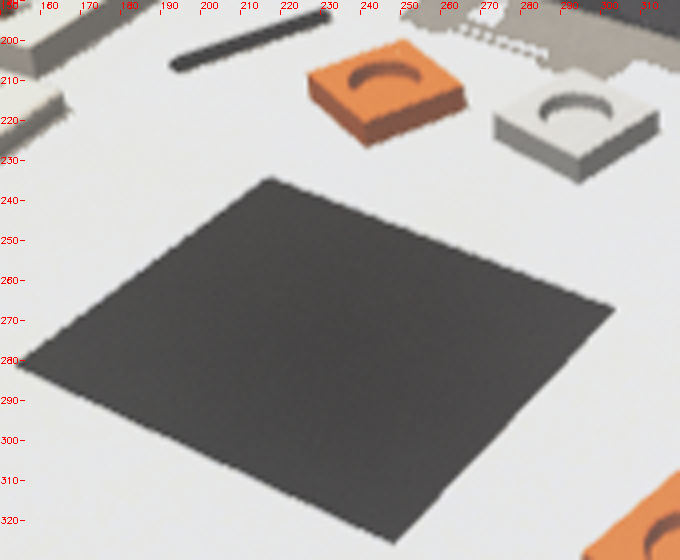

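View pics/c3.png

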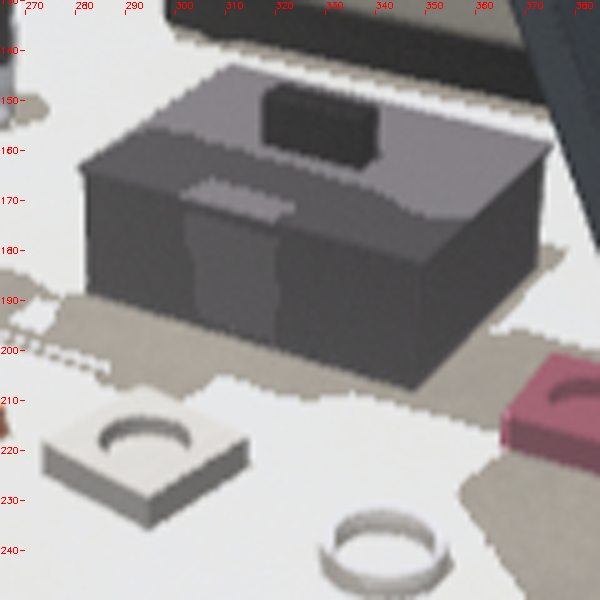

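View pics/c4.png

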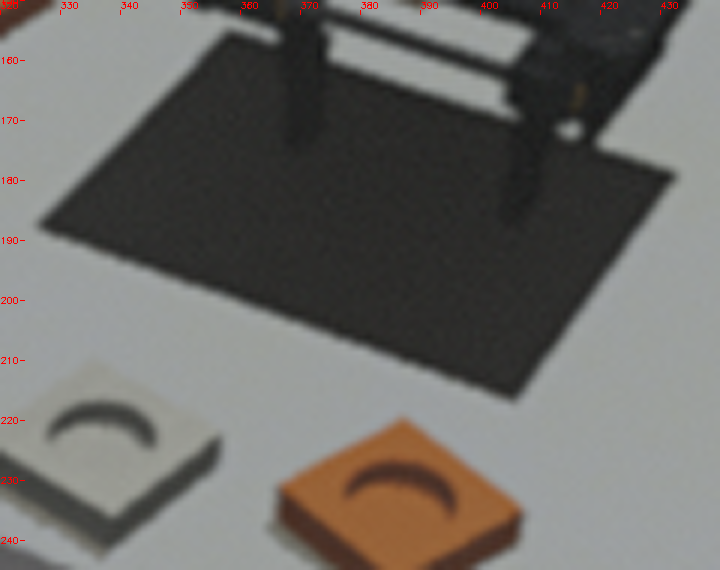

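The crops confirm that the bare grey pocketed block, at scene (337,224) and side (294,217) as column, row, is the aluminium stand. Its neighbours are orange and pink, and the loose white ring is not a stand. The corners are clear, so I'll fit the poses.

Run:
```python
from h import *
from scipy.optimize import least_squares
cs={'scene':robot.camera('scene'),'side':robot.camera('side')}
P={'lid':(.236,.186,.090,{'scene':[(235.3,267.4),(279,223.6),(358.6,257.4),(321,308)],'side':[(281,163),(312,142.6),(375.4,159.4),(350.4,182.6)]}),
'mat':(.270,.220,.003,{'scene':[(326.3,187.7),(358,155.3),(432.8,179.3),(406,216.8)],'side':[(154.2,281),(217.5,234.2),(303.5,267.2),(248.7,325.7)]}),
'stand':(.08,.08,.022,{'scene':[(317.4,223.6),(336.4,211.4),(356.6,223.4),(338.6,236)],'side':[(273.6,219),(294.6,207.4),(314.6,218),(294.6,229.8)]})}
for n,(a,b,z,pts) in P.items():
    W={k:np.array([atz(cs[k],(p[1],p[0]),z)[:2] for p in v]) for k,v in pts.items()}
    for k in W: print(n,k,W[k].mean(0).round(4),W[k].round(3).tolist())
    L=np.array([[a,b],[a,-b],[-a,-b],[-a,b]])/2
    best=None
    for th0 in np.radians(np.arange(-90,90,15)):
        def res(x):
            c,s=np.cos(x[2]),np.sin(x[2]);Q=L@np.array([[c,s],[-s,c]])+x[:2];r=[]
            for k in W:
                A=np.array([proj(cs[k],[*q,z]) for q in Q]); B=np.array(pts[k])
                D=A[:,None]-B[None]; j=np.argmin((D**2).sum(2),1); r+=list((A-B[j]).ravel())
            return r
        s=least_squares(res,[*np.mean([w.mean(0) for w in W.values()],0),th0])
        if best is None or s.cost<best.cost: best=s
    print(n,best.x[:2].round(4),np.degrees(best.x[2]).round(2),'rms',np.sqrt(2*best.cost/16).round(2))
```

```text
lid scene [ 0.5194 -0.2489] [[0.404, -0.34], [0.402, -0.158], [0.634, -0.159], [0.637, -0.338]]
lid side [ 0.5097 -0.2424] [[0.627, -0.152], [0.627, -0.335], [0.394, -0.33], [0.392, -0.152]]
lid [ 0.5164 -0.2478] 0.49 rms 1.19
mat scene [0.5027 0.2466] [[0.37, 0.138], [0.369, 0.352], [0.635, 0.356], [0.637, 0.14]]
mat side [0.4952 0.2531] [[0.628, 0.363], [0.63, 0.145], [0.363, 0.143], [0.36, 0.361]]
mat [0.4984 0.2509] 0.57 rms 0.92
stand scene [ 0.4927 -0.0093] [[0.446, -0.039], [0.465, 0.035], [0.539, 0.019], [0.521, -0.052]]
stand side [ 0.4826 -0.002 ] [[0.529, 0.031], [0.513, -0.05], [0.437, -0.032], [0.452, 0.044]]
stand [ 0.4883 -0.0064] -101.98 rms 1.15
```

```bash
python3 -m crank '[[[0,-10,0,0,0,0,100],[0,-10,0,0,0,0,100],[0,-10,0,0,0,0,100],[0,-10,0,0,0,0,100],[0,-10,0,0,0,0,100]]]' 
python3 -m crank '[[[0,-10,0,0,0,0,100],[0,-10,0,0,0,0,100],[0,-10,0,0,0,0,100],[0,-10,0,0,0,0,100],[0,0,0,-0.02,0,-0.05,100]]]' 
python3 -m crank '[[[0,0,0,0,0,-0.05,100],[0,0,0,0,0,-0.05,100],[0,0,0,0,0,-0.05,100],[0,0,0,0,0,-0.05,100],[0,0,0,0,0,0,100]]]'
python3 - <<'E'
from h import *
T=wpose();c=robot.camera('wrist');save(c,'w1');print(T.round(4),robot.get_obs()['q'].round(2));print(np.round(c['T_tool_cam'],3))
print(robot.spot_in(c,'lid'),robot.get_obs()['time'])
print(wproj(c,T,[.5164,-.2478,.126]))
E
```

```text
time: 1.48
position: [0.6249, 0.0001, 0.2305]
tool_rot: [-0.665, 0.24, -0.24, 0.665]
ft_force: [0.8, 0.3, -0.7]
grip_width: 0.0872
time: 2.1
position: [0.606, -0.048, 0.2306]
tool_rot: [-0.707, -0.003, 0.002, 0.707]
ft_force: [0.3, -0.4, 0.7]
grip_width: 0.0872
time: 2.72
position: [0.6049, -0.2543, 0.2304]
tool_rot: [0.708, -0.001, 0.002, -0.706]
ft_force: [0.5, 0.4, 0.3]
grip_width: 0.087
[[ 1.      0.0011  0.005   0.6049]
 [-0.005  -0.0017  1.     -0.2543]
 [ 0.0011 -1.     -0.0017  0.2304]
 [ 0.      0.      0.      1.    ]] [-0.56  0.57  1.35  0.    1.22 -2.13]
[[-0.     0.954  0.301 -0.083]
 [ 0.    -0.301  0.954 -0.154]
 [ 1.     0.    -0.    -0.   ]
 [ 0.     0.     0.     1.   ]]
[{'at': [106.4, 325.8], 'conf': 0.7}] 2.825
[325.08889006  98.09685522]
```

View pics/w1.png

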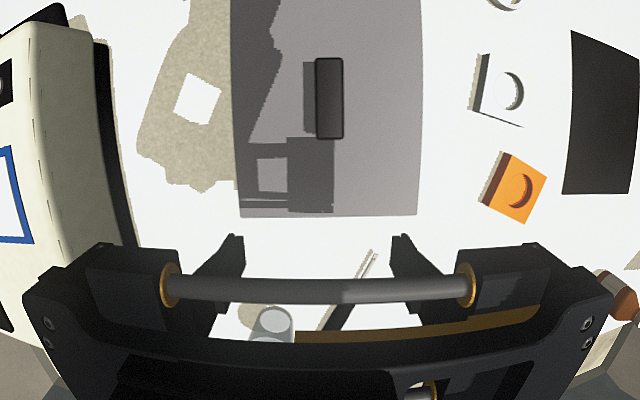

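The picture shows the handle top at cols 316–343, rows 57–139, with the lid's near edge at row ~216, cols 239–417.

```bash
python3 - <<'E'
from h import *
T=wpose();c=robot.camera('wrist')
g=lambda r,k,z:watz(c,T,(r,k),z)[:2].round(4)
for p in [(57,317),(57,342),(139,317),(139,343)]: print('handle',g(*p,.126))
for p in [(215,239),(217,417)]: print('lid',g(*p,.090))
E
python3 - <<'E'
import cv2
im=cv2.imread('pics/w1.png')
a=cv2.resize(im[30:230,220:430],None,fx=3,fy=3);cv2.imwrite('pics/c5.png',a)
a=cv2.resize(im[30:230,460:640],None,fx=3,fy=3);cv2.imwrite('pics/c6.png',a)
E
```

```text
handle [ 0.4813 -0.2502]
handle [ 0.4811 -0.2298]
handle [ 0.5501 -0.2503]
handle [ 0.55   -0.2286]
lid [ 0.6309 -0.3311]
lid [ 0.6337 -0.1453]
```

View pics/c5.png

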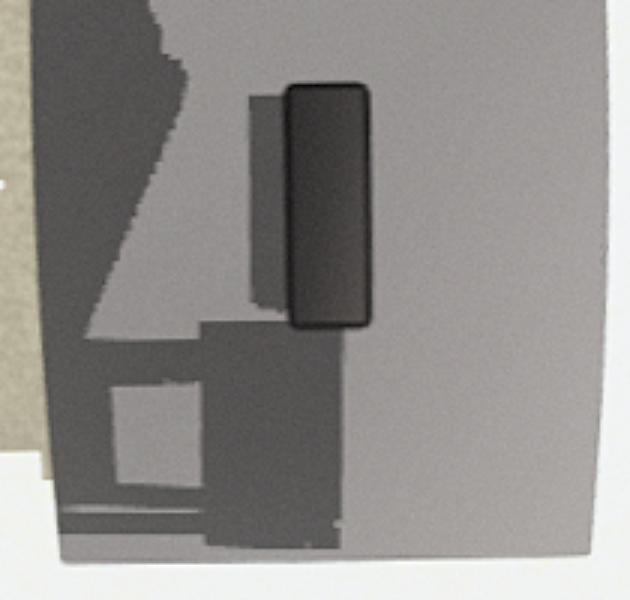

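```bash
python3 -m crank '[[[0,0,0,-0.045,0,0.007,100],[0,0,0,-0.045,0.01,0.006,100],[0,0,0,0,0.03,0,100],[0,0,0,0,0.02,0,100],[0,0,0,0,0,0,100]]]'
python3 - <<'E'
from h import *
T=wpose();c=robot.camera('wrist');save(c,'w2');print(T.round(4))
s=robot.camera('side');save(s,'s2')
for z in(.126,): print(wproj(c,T,[.515,-.24,z]))
# tips position
P=lambda x,y,z:(T@np.array([x,y,z,1]))[:3]
print('tips',wproj(c,T,P(0,.008,.0435)),wproj(c,T,P(0,.008,-.0435)))
E
```

```text
time: 3.5
position: [0.5141, -0.2347, 0.1694]
tool_rot: [-0.706, 0.0, 0.002, 0.708]
ft_force: [-0.3, -0.2, 0.7]
grip_width: 0.0868
[[ 1.     -0.0032 -0.0019  0.5141]
 [ 0.0019  0.0026  1.     -0.2347]
 [-0.0031 -1.      0.0026  0.1694]
 [ 0.      0.      0.      1.    ]]
[309.53858018 229.78130771]
tips [390.51943688 250.8937386 ] [244.34102976 250.86923172]
```

View pics/w2.png

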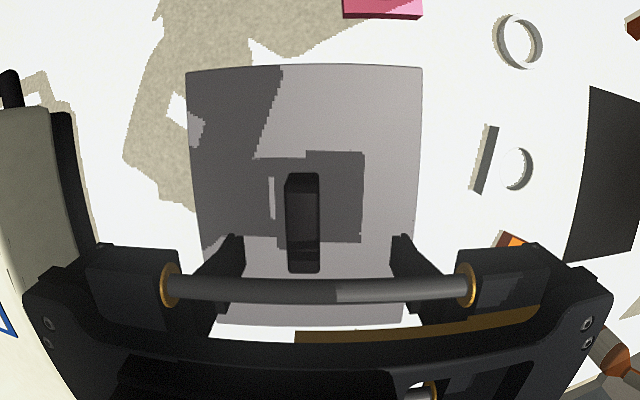

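View pics/s2.png

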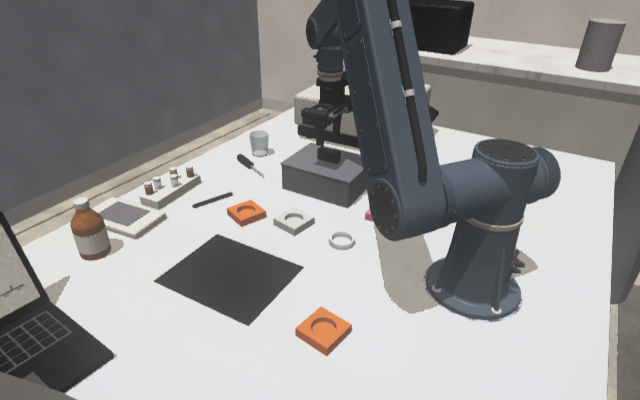

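Run:
```python
from h import *
T=wpose();c=robot.camera('wrist')
for p in [(192,286),(192,319),(272,288),(272,320)]: 
    X=watz(c,T,p,.126);print(X.round(4), 'rel tool',(np.linalg.inv(T)@[*X,1])[:3].round(4))
for p in [(73,187),(68,421),(323,218),(323,402)]:print('lid',watz(c,T,p,.090).round(4))
im=cv2.imread('pics/w2.png');cv2.imwrite('pics/c7.png',cv2.resize(im[150:290,220:420],None,fx=4,fy=4))
print(robot.get_obs()['position'])
```

```text
[ 0.49   -0.2572  0.126 ] rel tool [-0.0256  0.0451 -0.0211]
[ 0.4899 -0.2351  0.126 ] rel tool [-0.0256  0.0451  0.001 ]
[ 0.5518 -0.258   0.126 ] rel tool [ 0.0363  0.0452 -0.0219]
[ 0.5516 -0.2341  0.126 ] rel tool [0.0361 0.0452 0.0019]
lid [ 0.4026 -0.3388  0.09  ]
lid [ 0.4005 -0.1568  0.09  ]
lid [ 0.6381 -0.3366  0.09  ]
lid [ 0.6361 -0.1513  0.09  ]
[ 0.51578893 -0.2365412   0.17150324]
```

View pics/c7.png

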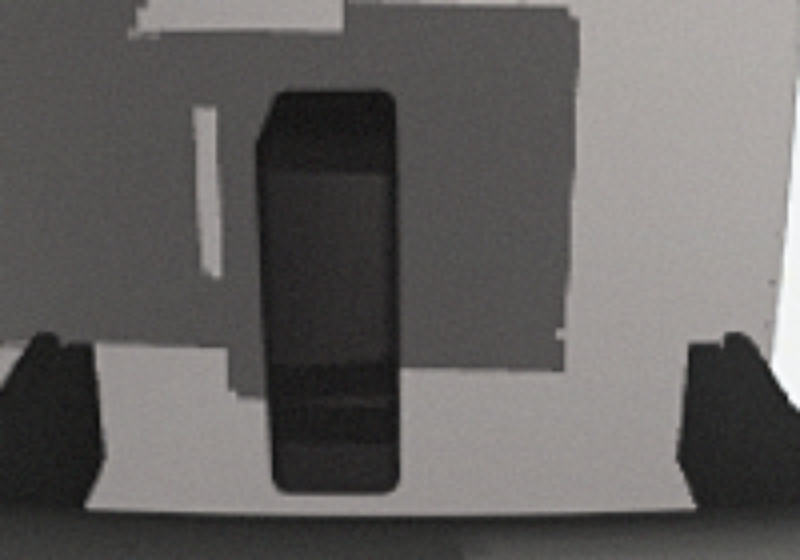

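```bash
python3 -m crank '[[[0,0,0,0.003,0,-0.010,100],[0,0,0,0,0.025,0,100],[0,0,0,0,0.025,0,100],[0,0,0,0,0.014,0,100],[0,0,0,0,0,0,100]]]'
python3 - <<'E'
from h import *
T=wpose();c=robot.camera('wrist');save(c,'w3');print(T.round(4)[:3,3])
E
```

```text
time: 4.28
position: [0.5178, -0.2471, 0.1059]
tool_rot: [-0.707, 0.0, 0.0, 0.707]
ft_force: [-0.2, -0.4, -0.3]
grip_width: 0.087
[ 0.5178 -0.2471  0.1059]
```

View pics/w3.png

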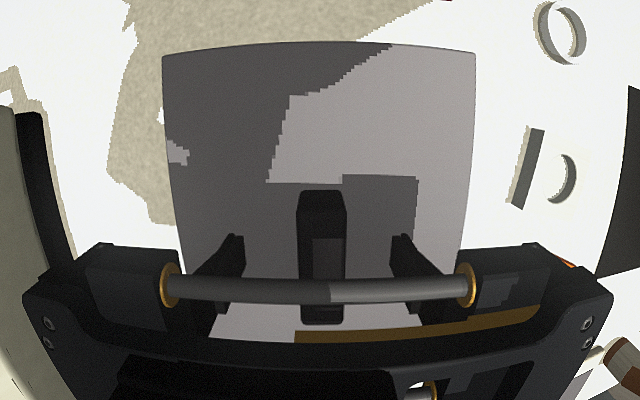

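The handle (cols 296–347) sits within 2 mm of the middle of the fingers (col ~318), so I'll close on it and lift.

```bash
python3 -m crank '[[[0,0,0,0,0,0.0015,60],[0,0,0,0,0,0,20],[0,0,0,0,0,0,0],[0,0,0,0,0,0,0],[0,0,0,0,0,0,0]]]' 45
python3 -m crank '[[[0,0,0,0,0,0,0],[0,0,0,0,-0.01,0,0],[0,0,0,0,-0.015,0,0],[0,0,0,0,-0.02,0,0],[0,0,0,0,0,0,0]]]'
```

```text
time: 4.95
position: [0.518, -0.2455, 0.1066]
tool_rot: [0.707, 0.0, 0.0, -0.707]
ft_force: [0.0, -0.4, 0.1]
grip_width: 0.045
time: 5.58
position: [0.5191, -0.2462, 0.1535]
tool_rot: [0.708, 0.001, 0.001, -0.706]
ft_force: [0.7, 0.5, -3.1]
grip_width: 0.0237
```

```bash
python3 -m crank '[[[0,0,0,0,-0.03,0,0],[0,0,0,0,-0.03,0,0],[0,0,0,0,-0.02,0,0],[0,0,0,0,0,0,0],[0,0,0,0,0,0,0]]]'
python3 - <<'E'
from h import *
T=wpose();c=robot.camera('wrist');save(c,'w4');print(T.round(4)[:3,3])
s=robot.camera('side');save(s,'s4')
im=cv2.imread('pics/s4.png');cv2.imwrite('pics/c8.png',cv2.resize(im[50:250,240:420],None,fx=3,fy=3))
E
```

```text
time: 6.2
position: [0.5171, -0.2448, 0.2302]
tool_rot: [-0.707, 0.001, 0.001, 0.708]
ft_force: [0.1, 0.8, -3.6]
grip_width: 0.0238
[ 0.5171 -0.2448  0.2302]
```

View pics/w4.png

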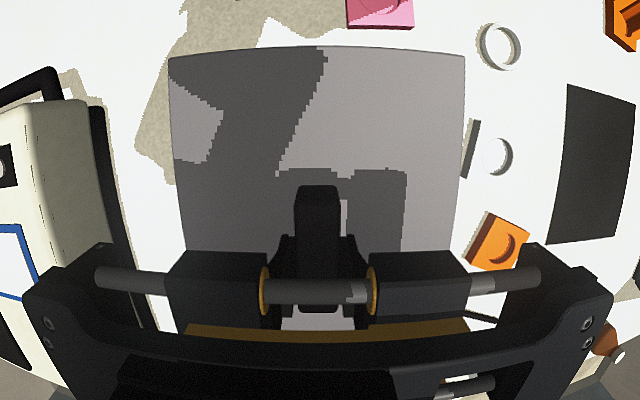

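View pics/c8.png

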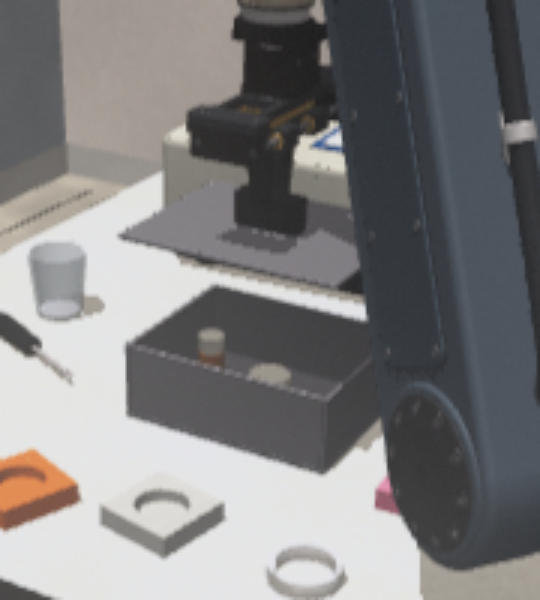

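The lid is lifted and level, and the box is open with the vial's white cap visible at side (310,162). I'll carry the lid towards the mat and look again from nearer.

```bash
python3 -m crank '[[[0,0,0,0,0,0.03,0],[0,0,0,0,0,0.05,0],[0,0,0,0,0,0.05,0],[0,0,0,0,0,0.05,0],[0,0,0,0,0,0.05,0]]]' 
python3 -m crank '[[[0,0,0,0,0,0.05,0],[0,0,0,-0.005,0,0.04,0],[0,0,0,-0.005,0,0.02,0],[0,0,0,-0.005,0,0,0],[0,0,0,0,0,0,0]]]'
python3 - <<'E'
from h import *
T=wpose();c=robot.camera('wrist');save(c,'w5');print(T.round(4)[:3,3])
s=robot.camera('scene');save(s,'sc5')
for d in ('vial','stand'): print(d,[(np.round(x['at']),x['conf']) for x in robot.spot_in(s,d)])
im=cv2.imread('pics/sc5.png');cv2.imwrite('pics/c9.png',cv2.resize(im[190:340,220:420],None,fx=4,fy=4))
E
```

```text
time: 6.92
position: [0.5174, -0.0139, 0.2306]
tool_rot: [-0.707, 0.001, 0.0, 0.707]
ft_force: [0.7, 0.1, -3.2]
grip_width: 0.0235
time: 7.55
position: [0.5023, 0.0941, 0.231]
tool_rot: [0.707, -0.001, -0.001, -0.707]
ft_force: [0.3, 0.2, -3.5]
grip_width: 0.0233
[0.5023 0.0941 0.231 ]
vial [(array([284., 323.]), 0.57)]
stand [(array([223., 336.]), 0.96), (array([146., 308.]), 0.83), (array([259., 199.]), 0.82), (array([233., 385.]), 0.67), (array([236., 245.]), 0.62)]
```

View pics/w5.png

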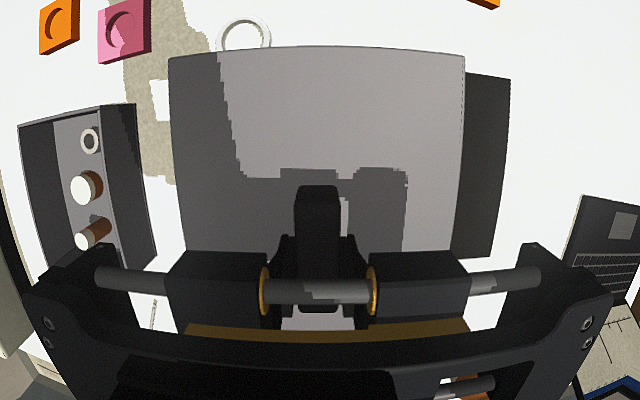

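View pics/c9.png

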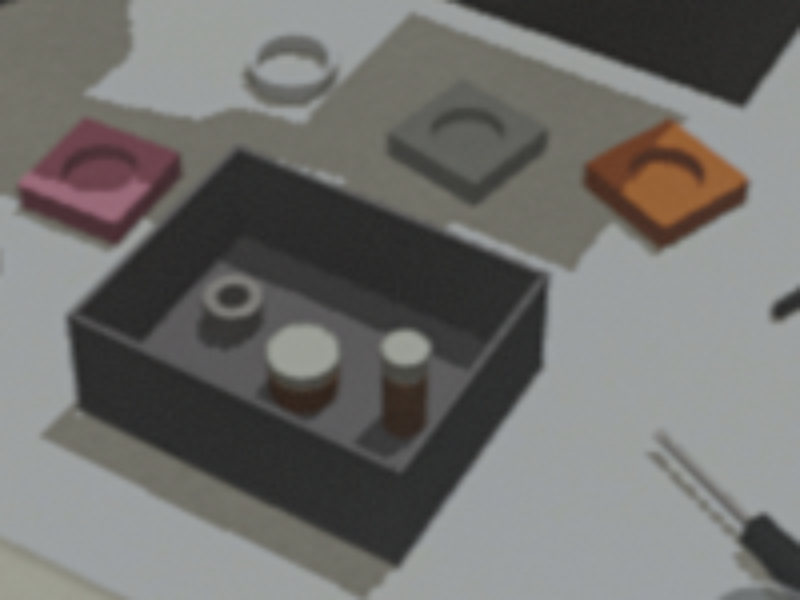

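The open box holds, in a row, the collar, the squat jar and the tall vial, at scene crop (405,350) and wrist (95,235). Two mat corners show beyond the lid, at wrist (510,79) and (491,257).

Run:
```python
from h import *
T=wpose();c=robot.camera('wrist')
for p in [(79,510),(257,490)]: 
    X=watz(c,T,p,.003);print(X.round(4))
s=robot.camera('scene');d=robot.camera('side')
# vial cap top z=.071
print('vial scene',atz(s,(190+349/4,220+405/4),.071))
print('predicted mat corners',[wproj(c,T,[x,y,.003]).round(1) for x,y in [(.365,.362),(.635,.362),(.365,.142)]])
im=cv2.imread('pics/w5.png');cv2.imwrite('pics/c10.png',cv2.resize(im[50:280,440:530],None,fx=2.6,fy=2.6))
save(d,'s5')
```

```text
[0.3669 0.3597 0.003 ]
[0.6362 0.3645 0.003 ]
vial scene [ 0.58243112 -0.24582017  0.071     ]
predicted mat corners [array([511.3,  77.9]), array([488.9, 256.4]), array([357.3,  60.9])]
```

View pics/s5.png

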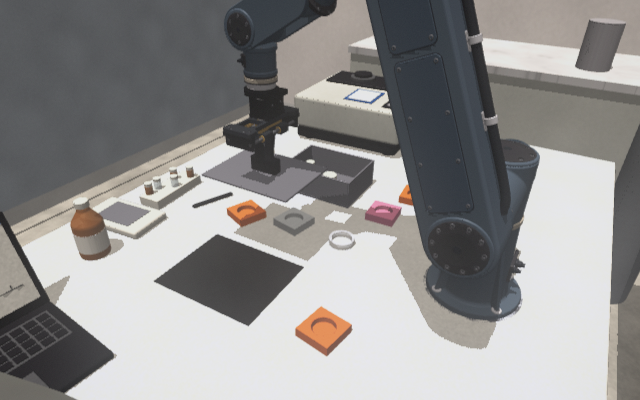

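```bash
python3 -m crank '[[[0,0,0,0,0,0.04,0],[0,0,0,0,0,0.05,0],[0,0,0,0,0.02,0.04,0],[0,0,0,0,0.04,0.027,0],[0,0,0,0,0.04,0,0]]]' 
python3 -m crank '[[[0,0,0,0,0.035,0,0],[0,0,0,0,0.025,0,0],[0,0,0,0,0.01,0,0],[0,0,0,0,0,0,0],[0,0,0,0,0,0,0]]]'
python3 - <<'E'
from h import *
T=wpose();c=robot.camera('wrist');save(c,'w6');print(T.round(4))
s=robot.camera('side');save(s,'s6');s=robot.camera('scene');save(s,'sc6')
im=cv2.imread('pics/s6.png');cv2.imwrite('pics/c11.png',cv2.resize(im[190:340,130:320],None,fx=4,fy=4))
im=cv2.imread('pics/sc6.png');cv2.imwrite('pics/c12.png',cv2.resize(im[130:240,310:450],None,fx=5,fy=5))
E
```

```text
time: 8.52
position: [0.5036, 0.2537, 0.1309]
tool_rot: [-0.707, -0.002, 0.0, 0.708]
ft_force: [-0.5, 0.1, -3.6]
grip_width: 0.0237
time: 9.15
position: [0.504, 0.2517, 0.0626]
tool_rot: [-0.707, -0.001, -0.001, 0.707]
ft_force: [0.2, 0.4, -2.8]
grip_width: 0.0238
[[ 1.000e+00  2.400e-03  1.000e-04  5.040e-01]
 [-1.000e-04  6.000e-04  1.000e+00  2.517e-01]
 [ 2.400e-03 -1.000e+00  6.000e-04  6.260e-02]
 [ 0.000e+00  0.000e+00  0.000e+00  1.000e+00]]
```

View pics/w6.png

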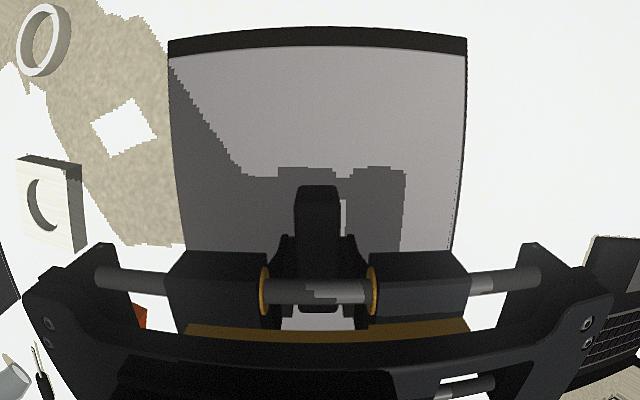

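View pics/c11.png

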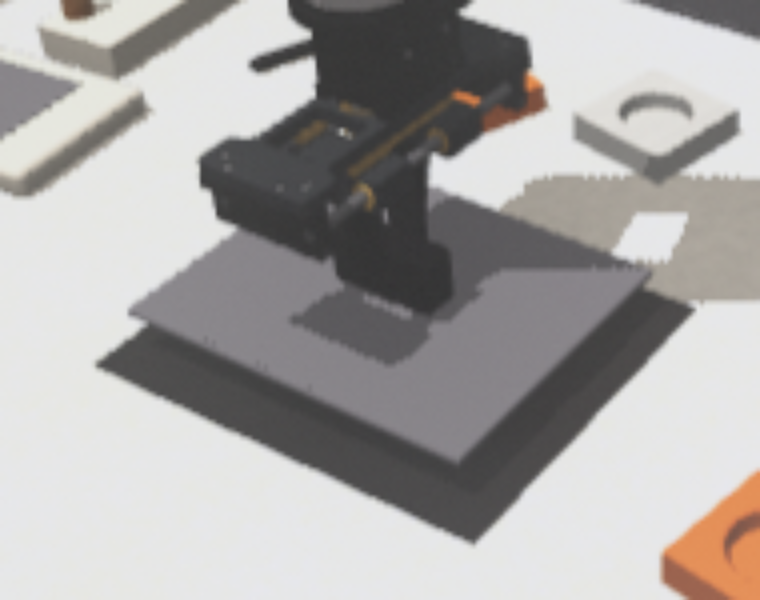

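View pics/c12.png

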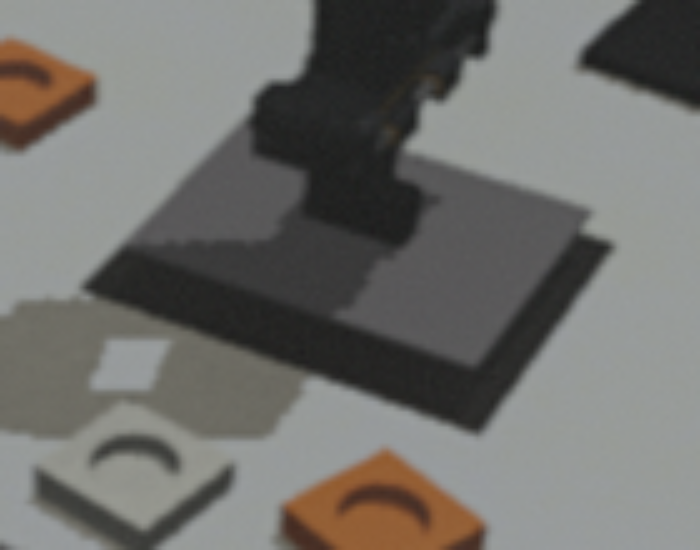

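Run:
```python
from h import *
P=[]
for i in range(3): P.append(wpose());c=robot.camera('wrist')
T=P[0].copy();T[:3,3]=np.mean([p[:3,3] for p in P],0);T[:3,:3]=np.array([[1,0,0],[0,0,1],[0,-1,0]]);print(T[:3,3].round(4))
for p in [(42,168),(38,467)]: print('mat',watz(c,T,p,.003).round(4))
for p in [(57,168.5),(55,464.5)]: print('lid',watz(c,T,p,.0466).round(4))
im=cv2.imread('pics/w6.png');cv2.imwrite('pics/c13.png',np.hstack([cv2.resize(im[25:75,155:225],None,fx=5,fy=5),cv2.resize(im[25:75,405:475],None,fx=5,fy=5)]))
```

```text
[0.5036 0.2517 0.0625]
mat [0.3675 0.1429 0.003 ]
mat [0.3644 0.3607 0.003 ]
lid [0.3876 0.1656 0.0466]
lid [0.3866 0.3365 0.0466]
```

View pics/c13.png

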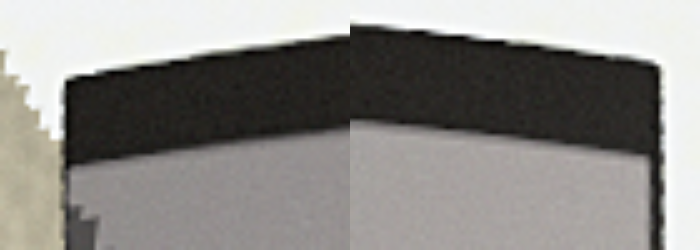

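Run:
```python
from h import *
c=robot.camera('wrist');T=np.eye(4);T[:3,:3]=np.array([[1,0,0],[0,0,1],[0,-1,0]]);T[:3,3]=[.5036,.2517,.0625]
for p in [(41,168),(37.6,466.6)]: print('mat',watz(c,T,p,.003).round(4))
for z in (.03,.034,.038):
  for p in [(57.6,168.6),(56,464.4)]: print(z,'lid',watz(c,T,p,z).round(4))
# side fixed cam: lid corners
s=robot.camera('side');q=robot.camera('scene')
for z in (.032,.0466):
  for p in [(130,312),(650,270),(459,464)]: print(z,'side',atz(s,(190+p[1]/4,130+p[0]/4),z).round(4))
  for p in [(125,247),(590,212),(478,367)]: print(z,'scene',atz(q,(130+p[1]/5,310+p[0]/5),z).round(4))
```

```text
mat [0.3668 0.1429 0.003 ]
mat [0.3641 0.3604 0.003 ]
0.03 lid [0.3849 0.1572 0.03  ]
0.03 lid [0.384  0.3448 0.03  ]
0.034 lid [0.3856 0.1593 0.034 ]
0.034 lid [0.3847 0.3428 0.034 ]
0.038 lid [0.3864 0.1613 0.038 ]
0.038 lid [0.3855 0.3408 0.038 ]
0.032 side [0.6163 0.343  0.032 ]
0.032 side [0.3858 0.1565 0.032 ]
0.032 side [0.3816 0.3428 0.032 ]
0.032 scene [0.3904 0.1558 0.032 ]
0.032 scene [0.6197 0.3427 0.032 ]
0.032 scene [0.6228 0.162  0.032 ]
0.0466 side [0.6008 0.3545 0.0466]
0.0466 side [0.3754 0.1721 0.0466]
0.0466 side [0.3713 0.3543 0.0466]
0.0466 scene [0.4    0.1382 0.0466]
0.0466 scene [0.6257 0.3222 0.0466]
0.0466 scene [0.6288 0.1443 0.0466]
```

The lid slid about 14 mm in the fingers during the lift (plate top now at z ≈ 0.032, all three cameras agree). That leaves ~18 mm to the mat. I'll centre it (dx −2.5 mm) and go down in small steps.

```bash
python3 -m crank '[[[0,-0.4,0,-0.0025,0,0.0005,0],[0,0,0,0,0.006,0,0],[0,0,0,0,0.005,0,0],[0,0,0,0,0.002,0,0],[0,0,0,0,0,0,0]]]' 
python3 -m crank '[[[0,0,0,0,0.001,0,0],[0,0,0,0,0.001,0,0],[0,0,0,0,0.001,0,0],[0,0,0,0,0,0,0],[0,0,0,0,0,0,0]]]'
```

```text
time: 10.22
position: [0.5003, 0.252, 0.0482]
tool_rot: [0.707, 0.002, -0.003, -0.707]
ft_force: [-0.6, 0.1, -2.6]
grip_width: 0.0238
time: 10.85
position: [0.5005, 0.252, 0.0456]
tool_rot: [-0.707, -0.002, 0.002, 0.707]
ft_force: [-0.9, 0.4, -4.3]
grip_width: 0.0238
```

```bash
python3 -m crank '[[[0,0,0,0,0.001,0,0],[0,0,0,0,0.001,0,0],[0,0,0,0,0,0,0],[0,0,0,0,0,0,0],[0,0,0,0,0,0,0]]]'
python3 - <<'E'
from h import *
for i in range(3):
    s=robot.camera('side');print(robot.get_obs()['ft_force'].round(1),robot.get_obs()['position'].round(4))
save(s,'s7');c=robot.camera('wrist');save(c,'w7')
im=cv2.imread('pics/s7.png');cv2.imwrite('pics/c14.png',cv2.resize(im[190:340,130:320],None,fx=4,fy=4))
E
```

```text
time: 11.48
position: [0.5005, 0.2521, 0.0436]
tool_rot: [-0.707, -0.002, 0.002, 0.707]
ft_force: [0.2, -0.2, -3.0]
grip_width: 0.0238
[ 0.7 -0.9 -2.9] [0.5005 0.252  0.0436]
[-0.9 -0.  -4. ] [0.5005 0.252  0.0436]
[-0.3 -0.2 -3. ] [0.5005 0.252  0.0436]
```

View pics/c14.png

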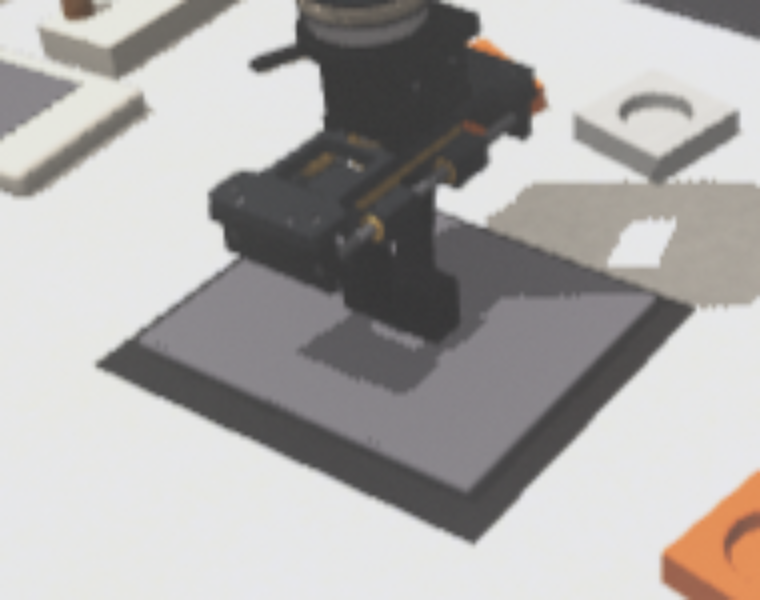

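View pics/w7.png

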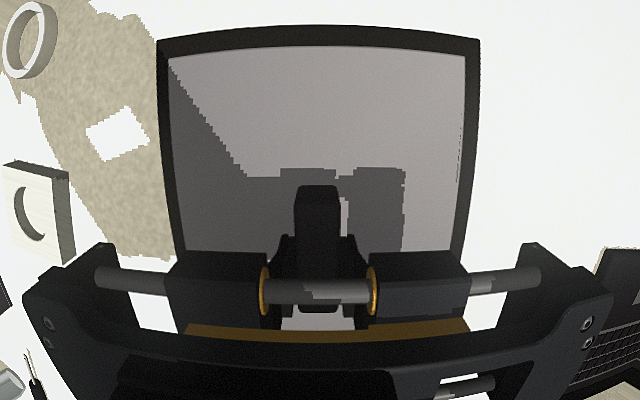

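The lid is nearly down and centred, with even black margins. The force is still the hanging weight, so I'll creep on.

```bash
python3 -m crank '[[[0,0,0,0,0.001,0,0],[0,0,0,0,0.001,0,0],[0,0,0,0,0,0,0],[0,0,0,0,0,0,0],[0,0,0,0,0,0,0]]]'
python3 -m crank '[[[0,0,0,0,0.001,0,0],[0,0,0,0,0,0,0],[0,0,0,0,0,0,0],[0,0,0,0,0,0,0],[0,0,0,0,0,0,0]]]'
```

```text
time: 12.3
position: [0.5005, 0.252, 0.0416]
tool_rot: [0.707, 0.002, -0.002, -0.707]
ft_force: [-0.7, -0.8, -2.6]
grip_width: 0.0235
time: 12.92
position: [0.5005, 0.252, 0.0413]
tool_rot: [-0.707, -0.003, 0.002, 0.707]
ft_force: [-2.2, -1.3, 6.1]
grip_width: 0.0236
```

Contact (the force turned to +6 N). I'll open and withdraw upward.

```bash
python3 -m crank '[[[0,0,0,0,0,0,45],[0,0,0,0,0,0,70],[0,0,0,0,0,0,70],[0,0,0,0,-0.02,0,70],[0,0,0,0,-0.05,0,70]]]'
python3 -m crank '[[[0,0,0,0,-0.05,0,70],[0,0,0,0,-0.05,-0.03,70],[0,0,0,0,-0.03,-0.05,70],[0,0,0,0,0,-0.05,70],[0,0,0,0,0,-0.05,70]]]'
python3 - <<'E'
from h import *
T=wpose();c=robot.camera('wrist');save(c,'w8');print(T[:3,3].round(4))
s=robot.camera('side');save(s,'s8')
im=cv2.imread('pics/s8.png');cv2.imwrite('pics/c15.png',cv2.resize(im[190:340,130:320],None,fx=4,fy=4))
E
```

```text
time: 13.55
position: [0.4987, 0.2514, 0.109]
tool_rot: [0.708, 0.0, -0.004, -0.707]
ft_force: [0.6, 0.6, 0.1]
grip_width: 0.0592
time: 14.18
position: [0.5019, 0.0707, 0.2412]
tool_rot: [0.707, 0.003, -0.002, -0.707]
ft_force: [1.4, 0.0, -0.7]
grip_width: 0.0612
[0.5019 0.0707 0.2412]
```

View pics/c15.png

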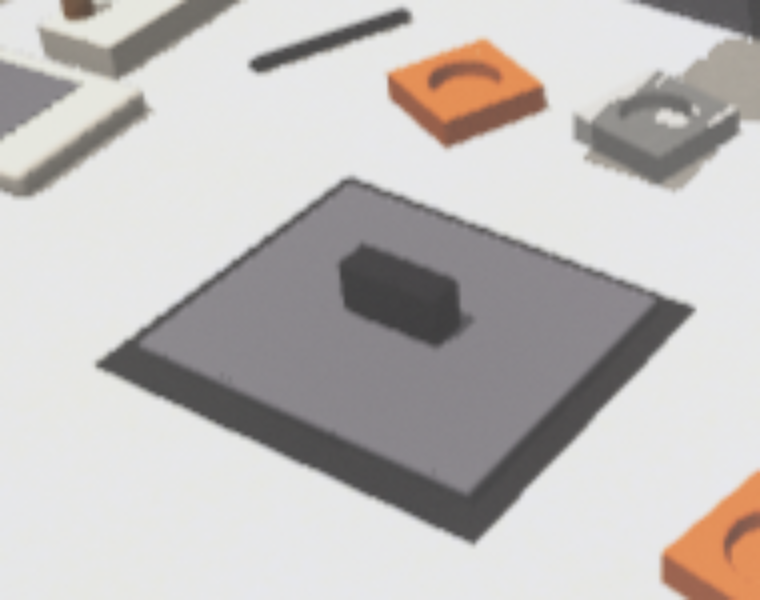

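View pics/w8.png

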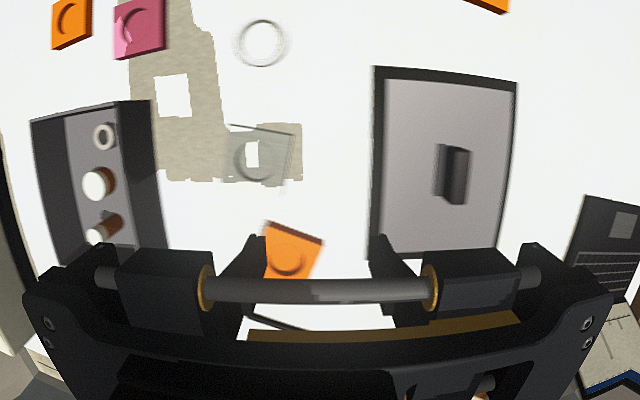

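The lid lies flat on the mat, handle up. I'll measure its centring in the side picture.

Run:
```python
from h import *
T=wpose();c=robot.camera('wrist');s=robot.camera('side')
f=lambda p,z:atz(s,(190+p[1]/4,130+p[0]/4),z)[:2]
L=np.array([f(p,.014) for p in [(138,343),(658,297),(468,496)]])
M=np.array([f(p,.003) for p in [(97,364),(694,309),(475,543)]])
print(L.round(4),M.round(4),'centres',((L[0]+L[1])/2).round(4),((M[0]+M[1])/2).round(4))
for n,A in(('L',L),('M',M)):d=A[0]-A[2];print(n,np.degrees(np.arctan2(d[1],d[0])))
save(c,'w9')
print(T[:3,3],[(np.round(x['at']),x['conf']) for x in robot.spot_in(c,'vial')])
im=cv2.imread('pics/w9.png');cv2.imwrite('pics/c16.png',cv2.resize(im[50:280,360:540],None,fx=2.6,fy=2.6))
```

```text
[[0.6107 0.3462]
 [0.3803 0.1565]
 [0.3758 0.3447]] [[0.6279 0.363 ]
 [0.3633 0.1434]
 [0.3598 0.3607]] centres [0.4955 0.2514] [0.4956 0.2532]
L 0.36927949575388636
M 0.4982544545209589
[0.50207149 0.0680123  0.24069266] [(array([230., 108.]), 0.56)]
```

View pics/c16.png

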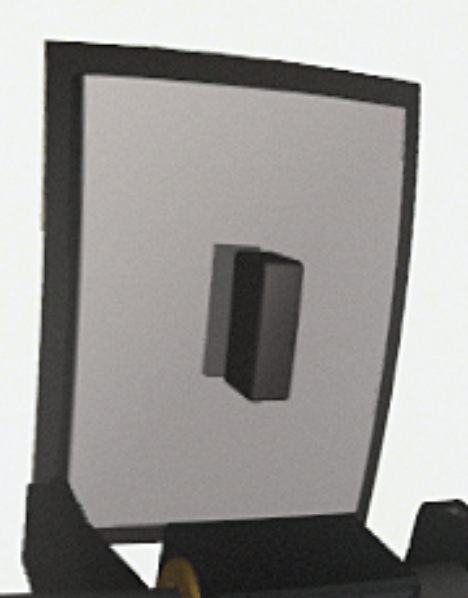

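The lid is centred to within 2 mm and squared to within ~0.1°. Now the vial, the tall amber one at the +x end.

```bash
python3 -m crank '[[[0,0.4,0,0.010,0,-0.04,70],[0,0,0,0.015,0,-0.06,70],[0,0,0,0.015,0,-0.06,70],[0,0,0,0.015,0,-0.06,70],[0,0,0,0.015,0,-0.05,70]]]'
python3 -m crank '[[[0,0,0,0.008,0.02,-0.04,70],[0,0,0,0,0.03,0,70],[0,0,0,0,0.03,0,70],[0,0,0,0,0,0,70],[0,0,0,0,0,0,70]]]'
python3 - <<'E'
from h import *
T=wpose();c=robot.camera('wrist');save(c,'w10');print(T.round(4))
print([(np.round(x['at']),x['conf']) for x in robot.spot_in(c,'vial')])
E
```

```text
time: 15.05
position: [0.5731, -0.1983, 0.2402]
tool_rot: [-0.707, -0.001, 0.0, 0.707]
ft_force: [0.6, 0.0, 0.8]
grip_width: 0.0607
time: 15.68
position: [0.5811, -0.2371, 0.1613]
tool_rot: [0.707, 0.001, -0.0, -0.707]
ft_force: [-0.3, 0.2, -0.2]
grip_width: 0.061
[[ 1.000e+00  1.200e-03 -1.800e-03  5.811e-01]
 [ 1.800e-03 -6.000e-04  1.000e+00 -2.371e-01]
 [ 1.200e-03 -1.000e+00 -6.000e-04  1.613e-01]
 [ 0.000e+00  0.000e+00  0.000e+00  1.000e+00]]
[(array([198., 312.]), 0.7)]
```

View pics/w10.png

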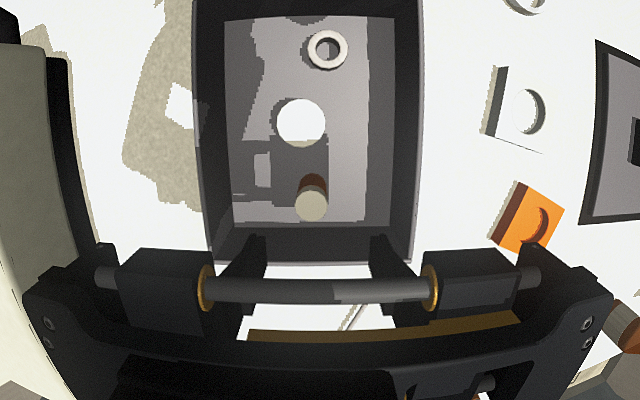

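The picture shows, from top to bottom, the collar (325,50), the jar (301,122) and the vial cap (311,204) with its amber body. The tall vial is the slim one at (311,204).

Run:
```python
from h import *
T=wpose();c=robot.camera('wrist')
for p in [(204,311),(204,295),(204,327),(187,311),(222,311)]:
    X=watz(c,T,p,.071);print(X.round(4),'rel',(np.linalg.inv(T)@[*X,1])[[0,2]].round(4))
for p in [(228,232),(226,390)]: print('floor corner',watz(c,T,p,.005).round(4))
for p in [(264,214),(261,412)]: print('box top +x corners',watz(c,T,p,.084).round(4))
im=cv2.imread('pics/w10.png');cv2.imwrite('pics/c17.png',cv2.resize(im[160:280,230:400],None,fx=4,fy=4))
```

```text
[ 0.5797 -0.2432  0.071 ] rel [-0.0019 -0.0054]
[ 0.5797 -0.2566  0.071 ] rel [-0.0018 -0.0187]
[ 0.5797 -0.2299  0.071 ] rel [-0.0019  0.008 ]
[ 0.565  -0.2432  0.071 ] rel [-0.0165 -0.0053]
[ 0.5958 -0.2433  0.071 ] rel [ 0.0143 -0.0055]
floor corner [ 0.6304 -0.3334  0.005 ]
floor corner [ 0.6274 -0.1577  0.005 ]
box top +x corners [ 0.6321 -0.3299  0.084 ]
box top +x corners [ 0.6282 -0.1546  0.084 ]
```

View pics/c17.png

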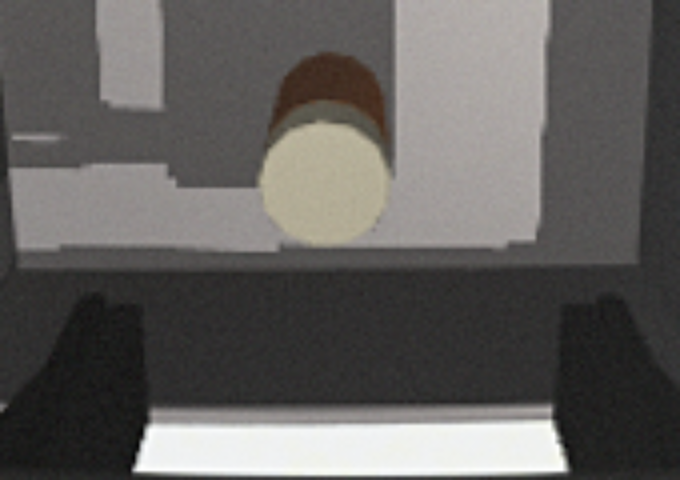

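```bash
python3 -m crank '[[[0,0,0,0,0.02,-0.0055,70],[0,0,0,0,0.03,0,70],[0,0,0,0,0.02,0,70],[0,0,0,0,0,0,70],[0,0,0,0,0,0,70]]]'
python3 - <<'E'
from h import *
T=wpose();c=robot.camera('wrist');save(c,'w11');print(T[:3,3].round(4))
im=cv2.imread('pics/w11.png');cv2.imwrite('pics/c18.png',cv2.resize(im[130:330,190:440],None,fx=3,fy=3))
E
```

```text
time: 16.45
position: [0.5803, -0.2438, 0.0907]
tool_rot: [0.707, 0.0, 0.0, -0.707]
ft_force: [0.1, 0.1, 0.4]
grip_width: 0.0607
[ 0.5803 -0.2438  0.0907]
```

View pics/c18.png

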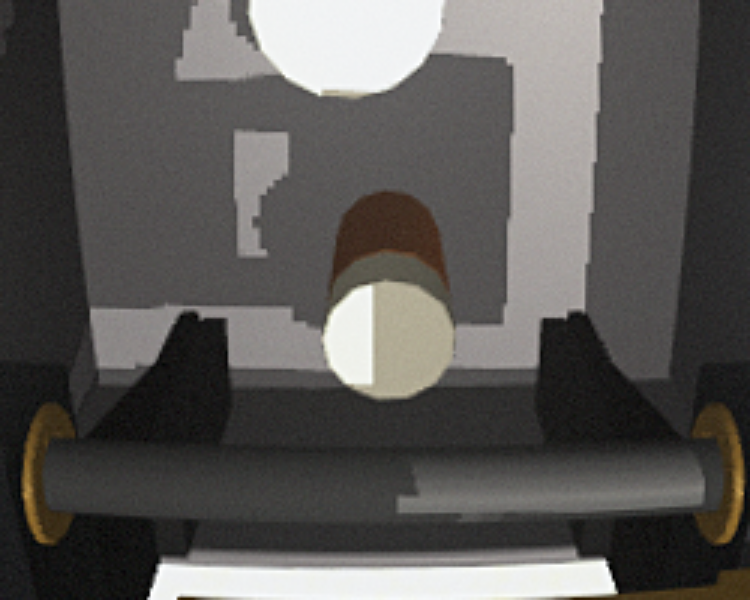

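```bash
python3 - <<'E'
from h import *
T=wpose();c=robot.camera('wrist')
for p in [(130+340/3,190+388/3)]:
    X=watz(c,T,p,.071);print(X.round(4),'rel',(np.linalg.inv(T)@[*X,1])[[0,2]].round(4))
E
python3 -m crank '[[[0,0,0,0,0.02,0,70],[0,0,0,0,0.015,0,70],[0,0,0,0,0.013,0,70],[0,0,0,0,0,0,70],[0,0,0,0,0,0,50]]]'
```

```text
[ 0.5809 -0.2428  0.071 ] rel [0.0003 0.0012]
time: 17.18
position: [0.5803, -0.2436, 0.0428]
tool_rot: [0.707, 0.0, 0.0, -0.707]
ft_force: [0.5, 0.2, -0.4]
grip_width: 0.0566
```

Well centred. This time I'll close fully before lifting.

```bash
python3 -m crank '[[[0,0,0,0,0,0.001,30],[0,0,0,0,0,0,10],[0,0,0,0,0,0,10],[0,0,0,0,0,0,10],[0,0,0,0,0,0,10]]]' 20
python3 -m crank '[[[0,0,0,0,0,0,10],[0,0,0,0,0,0,10],[0,0,0,0,-0.02,0,10],[0,0,0,0,-0.03,0,10],[0,0,0,0,-0.04,0,10]]]'
python3 -m crank '[[[0,0,0,0,-0.03,0,10],[0,0,0,0,0,0,10],[0,0,0,0,0,0,10],[0,0,0,0,0,0,10],[0,0,0,0,0,0,10]]]'
python3 - <<'E'
from h import *
T=wpose();c=robot.camera('wrist');save(c,'w12');print(T[:3,3].round(4))
s=robot.camera('side');save(s,'s12')
im=cv2.imread('pics/s12.png');cv2.imwrite('pics/c19.png',cv2.resize(im[50:250,220:400],None,fx=3,fy=3))
E
```

```text
time: 17.8
position: [0.5801, -0.2425, 0.0428]
tool_rot: [0.707, 0.0, 0.0, -0.707]
ft_force: [-0.8, -0.5, 1.8]
grip_width: 0.0277
time: 18.42
position: [0.5794, -0.2421, 0.1335]
tool_rot: [-0.707, 0.001, 0.001, 0.707]
ft_force: [1.0, -1.7, -0.4]
grip_width: 0.0276
time: 19.05
position: [0.5794, -0.242, 0.1612]
tool_rot: [-0.707, 0.001, 0.001, 0.708]
ft_force: [0.5, 0.3, 0.2]
grip_width: 0.0275
[ 0.5794 -0.242   0.1612]
```

View pics/w12.png

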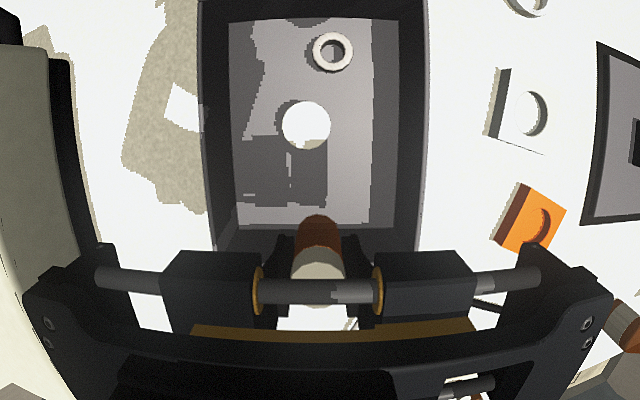

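View pics/c19.png

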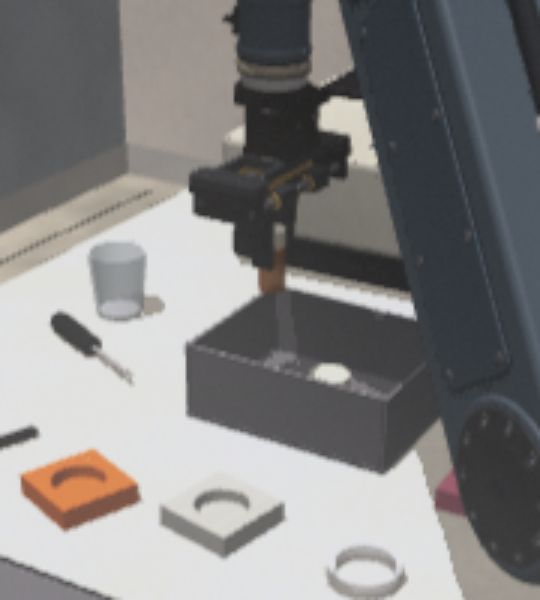

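The vial is held upright and clear of the box, with the collar and jar undisturbed. On to the stand.

```bash
python3 -m crank '[[[0,0,0,0,-0.01,0.04,10],[0,0,0,0,-0.01,0.05,10],[0,0,0,-0.005,0,0.05,10],[0,0,0,-0.01,0,0.05,10],[0,0,0,-0.005,0,0.045,10]]]'
python3 -m crank '[[[0,0,0,0,0,0,10],[0,0,0,0,0,0,10],[0,0,0,0,0,0,10],[0,0,0,0,0,0,10],[0,0,0,0,0,0,10]]]'
python3 - <<'E'
from h import *
T=wpose();c=robot.camera('wrist');save(c,'w13');print(T.round(4))
print([(np.round(x['at']),x['conf']) for x in robot.spot_in(c,'stand')])
im=cv2.imread('pics/w13.png');cv2.imwrite('pics/c20.png',cv2.resize(im[80:260,220:420],None,fx=3,fy=3))
E
```

```text
time: 19.77
position: [0.5592, -0.0056, 0.1823]
tool_rot: [-0.707, 0.0, 0.0, 0.707]
ft_force: [-0.5, -0.6, -0.4]
grip_width: 0.0276
time: 20.4
position: [0.5601, -0.0082, 0.1825]
tool_rot: [-0.707, 0.0, -0.0, 0.707]
ft_force: [0.3, 0.0, 0.2]
grip_width: 0.0274
[[ 1.000e+00 -1.000e-04  1.300e-03  5.601e-01]
 [-1.300e-03  0.000e+00  1.000e+00 -8.200e-03]
 [-1.000e-04 -1.000e+00  0.000e+00  1.825e-01]
 [ 0.000e+00  0.000e+00  0.000e+00  1.000e+00]]
[(array([222., 365.]), 0.95), (array([116., 323.]), 0.7), (array([121., 464.]), 0.32)]
```

View pics/c20.png

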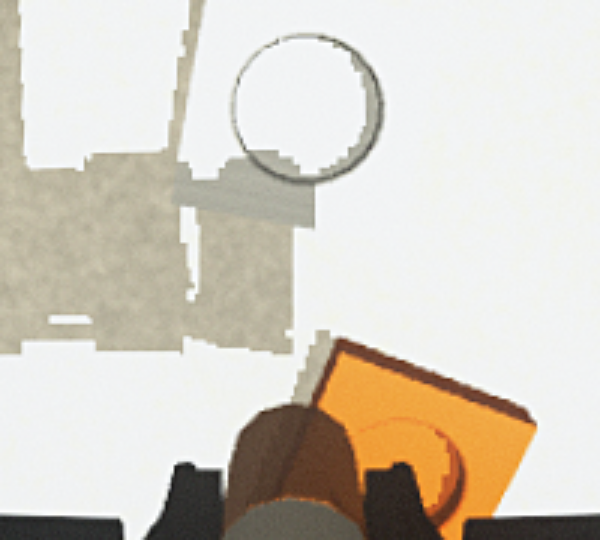

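The picture shows the grey stand's pocket rim at wrist (322,116), on the stand's washed-out white top, with the orange decoy just below right at (365,222).

Run:
```python
from h import *
P=[]
for i in range(3): P.append(wpose());c=robot.camera('wrist')
T=P[0];T[:3,3]=np.mean([p[:3,3] for p in P],0);print(T[:3,3].round(4))
for p in [(116,322.5),(116,297),(116,348),(91,322.5),(141,322.5)]:
    X=watz(c,T,p,.022);print(X.round(4),'rel',(np.linalg.inv(T)@[*X,1])[[0,2]].round(4))
```

```text
[ 0.56   -0.0077  0.1825]
[ 0.4883 -0.0026  0.022 ] rel [-0.0717  0.0051]
[ 0.4882 -0.0282  0.022 ] rel [-0.0718 -0.0205]
[0.4881 0.0231 0.022 ] rel [-0.072   0.0308]
[ 0.463  -0.0026  0.022 ] rel [-0.0971  0.005 ]
[ 0.5139 -0.0025  0.022 ] rel [-0.0462  0.0051]
```

```bash
python3 -m crank '[[[0,0,0,-0.02,0,0.004,10],[0,0,0,-0.03,0,0,10],[0,0,0,-0.02,0.02,0,10],[0,0,0,-0.0015,0.04,0,10],[0,0,0,0,0.03,0,10]]]'
python3 -m crank '[[[0,0,0,0,0.01,0,10],[0,0,0,0,0,0,10],[0,0,0,0,0,0,10],[0,0,0,0,0,0,10],[0,0,0,0,0,0,10]]]'
python3 - <<'E'
from h import *
T=wpose();c=robot.camera('wrist');save(c,'w14');print(T[:3,3].round(4))
s=robot.camera('side');save(s,'s14');q=robot.camera('scene');save(q,'q14')
a=cv2.imread('pics/w14.png');b=cv2.imread('pics/s14.png');d=cv2.imread('pics/q14.png')
r=lambda i:cv2.resize(i,(400,400),interpolation=cv2.INTER_CUBIC)
cv2.imwrite('pics/c21.png',np.hstack([r(b[160:250,250:340]),r(d[150:240,290:380])]))
cv2.imwrite('pics/c22.png',cv2.resize(a[130:330,190:440],None,fx=3,fy=3))
E
```

```text
time: 21.28
position: [0.4882, -0.0033, 0.0918]
tool_rot: [0.707, 0.0, 0.0, -0.707]
ft_force: [-0.0, -0.8, -0.5]
grip_width: 0.0272
time: 21.9
position: [0.4889, -0.0034, 0.0832]
tool_rot: [0.707, 0.001, 0.0, -0.707]
ft_force: [0.2, 0.5, -0.2]
grip_width: 0.0274
[ 0.4889 -0.0034  0.0832]
```

View pics/c21.png

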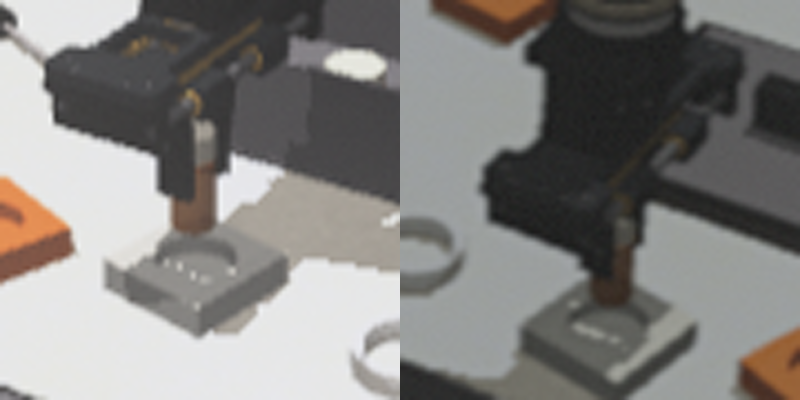

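View pics/c22.png

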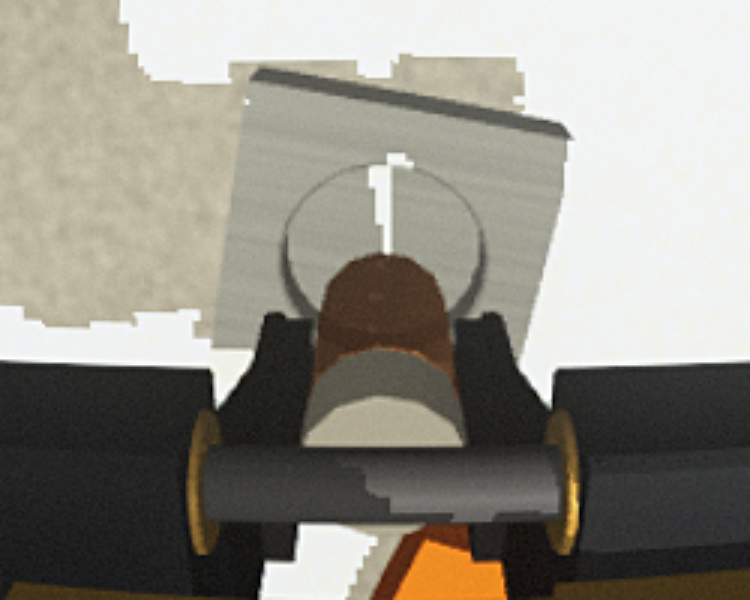

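The vial is centred over the pocket in all three views, so I'll lower it.

```bash
python3 -m crank '[[[0,0,0,0,0.015,0,10],[0,0,0,0,0.012,0,10],[0,0,0,0,0.006,0,10],[0,0,0,0,0,0,10],[0,0,0,0,0,0,10]]]'
python3 -m crank '[[[0,0,0,0,0.001,0,10],[0,0,0,0,0.001,0,10],[0,0,0,0,0.001,0,10],[0,0,0,0,0,0,10],[0,0,0,0,0,0,10]]]'
```

```text
time: 22.68
position: [0.4886, -0.0034, 0.0495]
tool_rot: [-0.707, 0.0, -0.0, 0.707]
ft_force: [0.4, 0.4, -0.8]
grip_width: 0.0273
time: 23.3
position: [0.4885, -0.0034, 0.0466]
tool_rot: [0.707, 0.0, 0.0, -0.707]
ft_force: [-0.8, -1.3, -0.7]
grip_width: 0.0271
```

```bash
python3 -m crank '[[[0,0,0,0,0.001,0,10],[0,0,0,0,0,0,10],[0,0,0,0,0,0,10],[0,0,0,0,0,0,10],[0,0,0,0,0,0,10]]]'
python3 -m crank '[[[0,0,0,0,0.001,0,10],[0,0,0,0,0,0,10],[0,0,0,0,0,0,10],[0,0,0,0,0,0,10],[0,0,0,0,0,0,10]]]'
```

```text
time: 23.92
position: [0.4887, -0.0034, 0.0457]
tool_rot: [0.707, 0.0, 0.0, -0.707]
ft_force: [-0.7, 0.0, 5.6]
grip_width: 0.0271
time: 24.55
position: [0.4887, -0.0035, 0.0457]
tool_rot: [0.707, 0.0, 0.0, -0.707]
ft_force: [-1.9, 0.1, 14.2]
grip_width: 0.0274
```

Bottomed out at z ≈ 0.0457, as expected. I'll ease off 1 mm, open gently, check, and go up.

```bash
python3 -m crank '[[[0,0,0,0,-0.0015,0,10],[0,0,0,0,0,0,10],[0,0,0,0,0,0,36],[0,0,0,0,0,0,45],[0,0,0,0,0,0,60]]]'
python3 -m crank '[[[0,0,0,0,0,0,65],[0,0,0,0,-0.01,0,65],[0,0,0,0,-0.03,0,65],[0,0,0,0,-0.04,0,65],[0,0,0,0,-0.05,0,65]]]'
python3 -m crank '[[[0,0,0,0,-0.03,0,65],[0,0,0,0.03,0,0,65],[0,0,0,0.04,0,0,65],[0,0,0,0.03,0,0,65],[0,0,0,0,0,0,65]]]'
python3 - <<'E'
from h import *
T=wpose();c=robot.camera('wrist');save(c,'w15');print(T[:3,3].round(4))
s=robot.camera('side');save(s,'s15');q=robot.camera('scene');save(q,'q15')
b=cv2.imread('pics/s15.png');d=cv2.imread('pics/q15.png')
r=lambda i:cv2.resize(i,(400,400),interpolation=cv2.INTER_CUBIC)
cv2.imwrite('pics/c23.png',np.hstack([r(b[160:250,250:340]),r(d[150:240,290:380])]))
E
```

```text
time: 25.18
position: [0.4884, -0.0034, 0.0459]
tool_rot: [-0.707, 0.0, 0.0, 0.707]
ft_force: [0.6, 0.0, -0.5]
grip_width: 0.0423
time: 25.8
position: [0.4878, -0.0032, 0.1773]
tool_rot: [-0.707, 0.001, 0.0, 0.707]
ft_force: [1.4, 0.5, -0.3]
grip_width: 0.0562
time: 26.42
position: [0.5904, -0.0036, 0.2067]
tool_rot: [0.707, 0.001, 0.001, -0.707]
ft_force: [-0.6, -0.1, -0.4]
grip_width: 0.0566
[ 0.5904 -0.0036  0.2067]
```

View pics/c23.png

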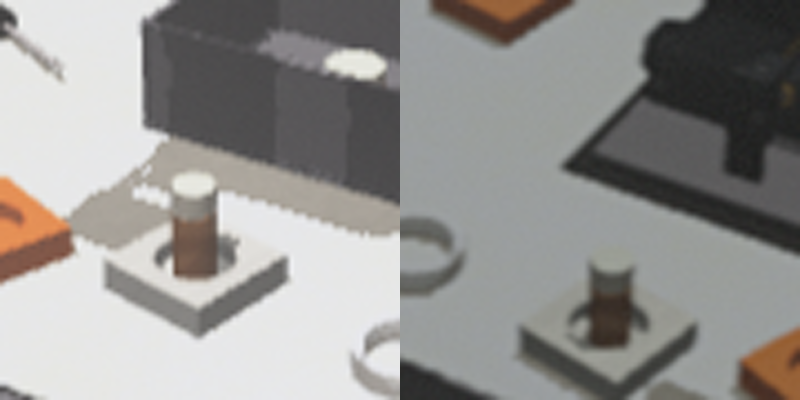

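View pics/w15.png

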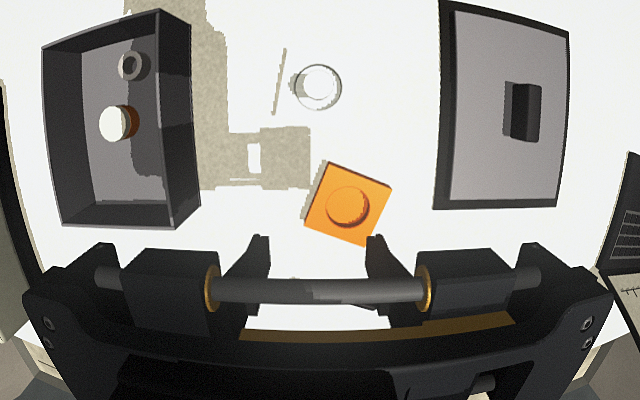

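View pics/s15.png

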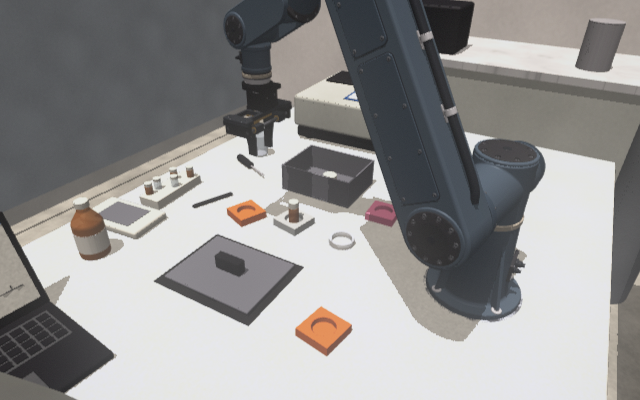

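The vial stands upright in the grey stand's pocket, at side (294,213). The lid is flat in the middle of the mat at side (230,275), and the gripper is touching nothing.

Run:
```python
from rig import robot
print(robot.hand_in(), robot.get_obs()['time'])
```

```text
the job is handed in; nothing more can be done
the job is handed in; nothing more can be done
```

The job is handed in. The lid lies flat on the black mat, handle up, and the tall slim vial stands upright in the pocket of the aluminium stand. The arm had used about 26.6 s of the 64 s.

- **Lid:** measured in the side camera after release, its centre was within 2 mm of the mat's, and it was square to the mat within about 0.2°.
- **Vial:** it bottomed out in the pocket at the expected height. The side and scene pictures taken after release show it upright in the grey stand. The collar and jar stayed in the box.
- **Robot:** it was clear of everything at hand-in, and the highest wrist force I read was about 14 N.

**What went wrong or disagreed:**
- **Slip during the lift:** I began raising the lid before the fingers had fully closed, so it slid about 14 mm in the grip. I noticed this over the mat and allowed for it when setting it down.
- **Camera disagreement:** the scene and side cameras differed by up to about 1 cm on absolute positions. I therefore aimed with wrist-camera views taken close to each target.

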